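# Shut and snap the two-leaf lid of the joiner's tool chest

### The arm

A 6-joint arm with a two-finger parallel gripper is mounted at the origin on the work surface. World frame = base frame: x ahead of the robot, y to its left, z up, the work surface at z = 0. Lengths are in m, angles in rad, forces in N, time in s.
With the tool pointing down it reaches from about 0.275 to 0.825 m from the base axis. Payload 4.9 kg.
Tool frame: the origin (TCP) lies midway between the tips of the shut fingers; the grasp point (between the pads) lies 19 mm behind it (bot.grip_depth is the distance from the TCP to the grasp point, in m); z points along the fingers, y is the line along which they close (so a half turn about z gives the same grasp; the last joint's range is limited). The gripper opens to 85 mm and grips with 20 to 120 N. Pads are 22 mm wide; open, the fingers measure 114 mm over their backs; the gripper's body (76 mm by 85 mm) begins 54 mm behind the grasp point. The pads swing forward as they close: fully open they stand 13 mm farther back than shut.
Start: joints at [1.085, 0.326, -0.193, 1.052, 0, 1.437], TCP at [0.19, 0.516, 0.231] pointing down, gripper open.
Joint ranges: [-2.65, 2.65], [-0.97, 1.79], [-1.3, 1.35], [-1.93, 2.1], [-1.47, 1.37], [-3.14, 3.14]. Speed limits (rad/s): [2.57, 2.57, 3.14, 3.14, 3.14, 3.14].

### API

Orientations are given as a unit quaternion [w, x, y, z].
In Python, from cell import bot gives the robot as it stands. Calls block until the motion is done:
- bot.move_pose(position, orientation): joint-space move of the TCP to a pose.
- bot.move_linear(position, speed=0.15, rotation=None, until_force=None): straight line of the TCP; rotation=None keeps the orientation; speed is the mean speed in m/s. With until_force (N) it stops when the force on the tool has changed by that much, and returns True; else False.
- bot.goto_joints(angles): joint-space move.
- bot.set_gripper(opening, grasp_force=None): opening from 0.0 (shut) to 1.0 (fully open); grasp_force is the grip in N (None keeps the last); returns when the fingers have stopped.
- bot.wait(seconds).
- bot.solve_ik(position, orientation): joint angles nearest the present ones, or None.
- bot.camera(name): name is "scene" or "top" or "wrist"; returns the picture (480x640x3 uint8, red, green, blue); there is no depth.
- bot.calibration(name): a dict with "mtx" (3x3 intrinsics, pixels), "extrinsics" (4x4, takes a point from world to camera coordinates); the wrist camera has in their place "hand_eye" (4x4, takes a point from camera to tool coordinates, whose origin is the TCP and whose axes are the flange's). Camera axes: x right, y down, z forward; pixel columns grow to the right and rows downward; lengths in m; the calibration is good to about 2 mm. A picture is of the moment at which its call begins: read the wrist's pose just before it. calibration takes no time and is no camera call.
A pose or a line that the arm cannot do raises bot.PlanningError and nothing moves.
- bot.close_job(): hands the job in; it is judged then, once.
Trained networks look in the newest picture that a camera, given by its name, has taken for a name from the list of things; names that differ only in an ending like _2 or _b are one class to them, and where a whole thing is asked for, a point or a joint stands for the part that bears it (a point fixed in the world has none). Each returns a list of dicts, best first, with "confidence" (0 to 1); they miss things now and then, are a little off and sometimes report something else, mostly with a low value. They report only what shows in the picture. A call takes as long as a camera call.
- bot.search_frame(camera, thing): "bbox" ([left, top, width, height] in pixels, round what is visible of it).
Readings, each from a call of its own:
- bot.read_clock(): time.
- bot.read_joint_positions(): joint angles.
- bot.read_joint_vel(): joint speeds.
- bot.read_joint_efforts(): joint torques, N m.
- bot.read_position(): TCP position.
- bot.read_tool_rot(): TCP orientation.
- bot.read_ft_force(): force on the tool from outside, world axes, zero at the start.
- bot.read_moment(): the same for the moment, N m.
- bot.read_gripper_width(): opening from 0.0 (shut) to 1.0 (fully open).
- bot.read_finger_force(): force on a finger pad.
Only numpy, scipy, OpenCV 4.12 (cv2) and the standard library are available. Lean on these libraries where they do the work, as an engineer would, in place of code of your own. Each camera call takes 0.05 s, during which the arm holds its last target. There are 200 camera calls.

### The job

Shut up the tool chest for the day: first bring the leaf with the rebated edge right down, then the leaf with the steel flange right down so that its flange laps into the rebate, without slamming either. Then swing the snap hook over and press it onto the eye until its red sprung gate snaps shut behind the bar. Leave the tools and pots standing on the bench where they are.

Things in the scene. Friction and masses are not known exactly. Their poses are not given: they have to be found in the camera images.
- chest: plywood tool chest screwed to the bench, 320 mm (its x, along the hinges) by 280 mm (its y) by 130 mm to the rim. Origin: centre of its underside, on the bench; x along the seam away from the robot, y to the robot's left (turned up to 0.3 rad), z up. Two lid leaves, 12 mm boards, hinge on the rims of its +y and -y walls, meet in the middle when shut and open up and outward; both start open past upright
- leaf_a (a joint): angle of the rebated leaf (+y wall): 0 flat shut, 1.57 upright, to 2.2. Friction hinge: it stays where left and must be pushed all the way down (3 to 12 N near its free edge). The 17 mm at its free edge are cut down to 7 mm thick (rebate, darker wood). If the flanged leaf is down first, this one lands on the flange, 0.09 rad short
- leaf_b (a joint): angle of the flanged leaf (-y wall), same zero, sense and friction hinge. A 4 mm steel flange along its free edge, level with its outer face, reaches 15 mm past the seam and lies in the other leaf's rebate when both are shut. It carries the snap hook on its outer face, halfway along
- leaf_a_hinge (a point): on the rebated leaf's hinge axis (130 mm above the bench), halfway along its 320 mm. The leaf's inner face passes through the axis, its outer face lies 12 mm outside it: on top, 142 mm above the bench, when shut
- leaf_b_hinge (a point): on the flanged leaf's hinge axis (130 mm above the bench), halfway along its 320 mm. The leaf's inner face passes through the axis, its outer face lies 12 mm outside it: on top, 142 mm above the bench, when shut
- leaf_a_edge (a point): middle of the rebated leaf's free edge, 139 mm from its hinge axis, level with its outer face
- leaf_b_edge (a point): middle of the flange's free edge, 155 mm from the flanged leaf's hinge axis, on the outer face
- hook (a joint): angle of the snap hook on its pivot against the flanged leaf: 0 = lying over the seam with the eye's bar in its throat, 1.57 = square to the leaf's outer face, larger = folded back towards that leaf's hinge; up to 2.6. It swings in the plane square to the hinges, stays where it is left (about 3 N at its end moves it); pressing its back on past the gate takes about 5 N
- hook_pivot (a point): the hook's pivot, between two lugs, 90 mm from the flanged leaf's hinge axis and 30 mm above its outer face, halfway along (50 mm from the seam when shut). The steel hook is 14 mm wide (along the hinges), reaches 119 mm from the pivot; its throat, 25 mm wide between heel and nose, opens downward when it lies over
- hook_back (a point): where to press: top of the hook's crown over the throat, 108 mm out from the pivot and 21 mm above the line through the pivot; the flat back there is 14 mm wide and 50 mm long (70 to 120 mm from the pivot). When home it is 193 mm above the bench
- hook_throat (a point): seat of the bar in the hook's throat: it coincides with point eye_bar when the hook is home
- eye_bar (a point): middle of the eye's top bar (7 mm round, 24 mm long, along the hinges) of a D-shaped steel eye on the outer face of the rebated leaf, halfway along, 51 mm from the seam; the bar's axis is 37 mm above the outer face, the eye's legs stand 36 mm apart
- gate (a joint): angle of the red sprung gate across the hook's mouth: 0 = shut, grows as the bar pushes it inward to about 0.6, springs back to 0 when the bar is past it
- dowel_tin: bystander: green tin 72 mm across and 115 mm high with dowels standing in it up to 285 mm; stands close outside the rebated leaf. Origin: centre of its underside
- glue_bottle: bystander: white bottle with an orange cap, 60 mm across, 210 mm high, close outside the flanged leaf. Origin: centre of its underside
- mallet: bystander: wooden mallet lying on the bench, head 65 x 130 x 85 mm at its +x end, handle along x, 300 mm long in all. Origin on the bench under the handle
- coping_saw: bystander: steel frame saw lying flat, about 290 x 160 x 30 mm. Origin on the bench inside the frame
- offcut: bystander: block of pale wood 75 x 50 x 100 mm high. Origin: centre of its underside
- tape: bystander: yellow tape measure 70 x 40 x 66 mm high. Origin: centre of its underside

How it is judged:
By the outcome, as a careful person would: the job done as asked, in the order asked, and still so for the second after the job is handed in, with the robot touching nothing.
It also fails if it takes over 64 s, if anything falls off the work surface, if the arm or the gripper's body presses on something with over 40 N, if the wrist force passes 120 N, or if a joint passes its speed limit or range.

## Working session

There is one attempt and no reset: what is moved stays moved. The work goes in short steps, each a Python script; the robot and the scene stay as the last script left them, time stands still between calls to the robot, and variables do not carry over. Pictures are saved under pics/ and viewed, at most 10 in all, crops included, and the job is handed in when it is done.

```bash
mkdir -p pics; python3 - <<'E'
from cell import bot
import cv2, numpy as np
for n in("scene","top"):
    im=bot.camera(n); cv2.imwrite(f"pics/{n}0.png",im[:,:,::-1])
    c=bot.calibration(n); print(n,np.round(c["mtx"],1).tolist(),np.round(c["extrinsics"],4).tolist())
    for t in("leaf_a","leaf_b","hook","eye_bar","hook_pivot","leaf_a_edge","leaf_a_hinge","leaf_b_hinge","chest","dowel_tin","glue_bottle"):
        r=bot.search_frame(n,t); print(t,[(np.round(d["bbox"]).tolist(),round(d["confidence"],2)) for d in r[:2]])
print(bot.read_clock(),bot.read_tool_rot(),np.round(bot.calibration("wrist")["hand_eye"],3).tolist())
E
```

```text
scene [[519.9, 0.0, 320.6], [0.0, 519.9, 245.2], [0.0, 0.0, 1.0]] [[0.8889, 0.458, 0.0141, -0.4716], [0.3676, -0.6943, -0.6187, -0.1116], [-0.2735, 0.5551, -0.7855, 1.6531], [0.0, 0.0, 0.0, 1.0]]
leaf_a [([277.0, 168.0, 120.0, 59.0], 0.7), ([240.0, 279.0, 140.0, 83.0], 0.6)]
leaf_b [([277.0, 168.0, 120.0, 59.0], 0.7), ([240.0, 279.0, 140.0, 83.0], 0.6)]
hook [([294.0, 308.0, 17.0, 55.0], 0.68)]
eye_bar [([279.0, 167.0, 115.0, 57.0], 0.84)]
hook_pivot [([298.0, 312.0, 12.0, 50.0], 0.76)]
leaf_a_edge [([279.0, 168.0, 118.0, 56.0], 0.72)]
leaf_a_hinge [([274.0, 171.0, 122.0, 53.0], 0.71), ([348.0, 134.0, 10.0, 48.0], 0.37)]
leaf_b_hinge [([244.0, 281.0, 137.0, 85.0], 0.69)]
chest [([241.0, 168.0, 153.0, 195.0], 0.91)]
dowel_tin [([348.0, 136.0, 12.0, 40.0], 0.9)]
glue_bottle [([324.0, 348.0, 27.0, 51.0], 0.85), ([276.0, 173.0, 122.0, 54.0], 0.2)]
top [[441.9, 0.0, 324.9], [0.0, 441.9, 242.7], [0.0, 0.0, 1.0]] [[0.0066, -0.9998, 0.0199, -0.0205], [-0.996, -0.0083, -0.0888, 0.51], [0.0889, -0.0193, -0.9959, 1.3604], [0.0, 0.0, 0.0, 1.0]]
leaf_a [([363.0, 138.0, 80.0, 128.0], 0.73), ([254.
[... 163 characters left out ...]
 140.0, 78.0, 125.0], 0.42)]
eye_bar [([255.0, 176.0, 44.0, 121.0], 0.88)]
hook_pivot [([414.0, 192.0, 26.0, 10.0], 0.46)]
leaf_a_edge [([256.0, 180.0, 44.0, 118.0], 0.63)]
leaf_a_hinge [([253.0, 178.0, 46.0, 118.0], 0.6), ([465.0, 240.0, 31.0, 28.0], 0.15)]
leaf_b_hinge [([364.0, 142.0, 78.0, 122.0], 0.73)]
chest [([253.0, 140.0, 187.0, 154.0], 0.68), ([412.0, 196.0, 24.0, 6.0], 0.33)]
dowel_tin [([213.0, 232.0, 35.0, 27.0], 0.59)]
glue_bottle [([403.0, 155.0, 25.0, 30.0], 0.84), ([137.0, 236.0, 37.0, 30.0], 0.71)]
1.2 [-1.26528697e-07  1.74999785e-01  9.84568471e-01 -2.17348595e-05] [[0.001, -0.957, -0.29, 0.074], [1.0, 0.0, 0.001, -0.0], [-0.0, -0.29, 0.957, -0.142], [0.0, 0.0, 0.0, 1.0]]
```

```bash
python3 - <<'E'
import cv2
t=cv2.imread("pics/top0.png")[110:320,190:470]; cv2.imwrite("pics/t1.png",cv2.resize(t,(784,588),interpolation=cv2.INTER_CUBIC))
t=cv2.imread("pics/scene0.png")[120:420,190:490]; cv2.imwrite("pics/s1.png",cv2.resize(t,(600,600),interpolation=cv2.INTER_CUBIC))
E
```

```text
(no output)
```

View pics/t1.png

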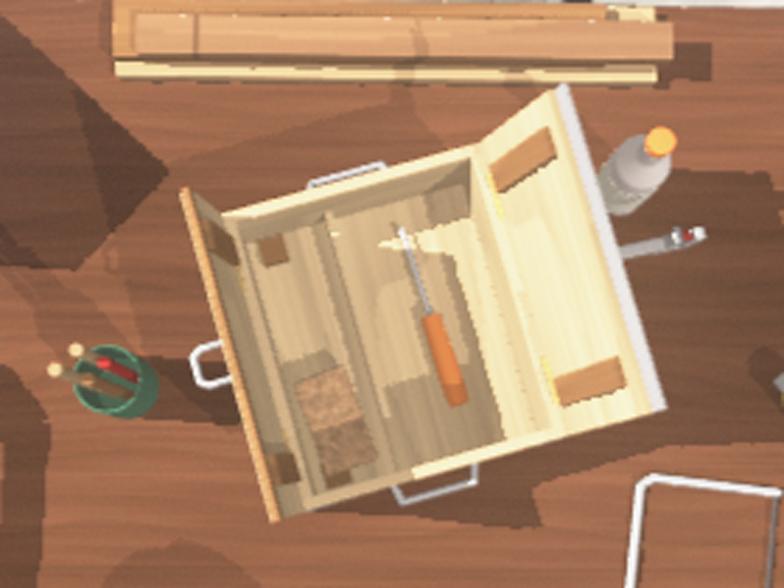

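View pics/s1.png

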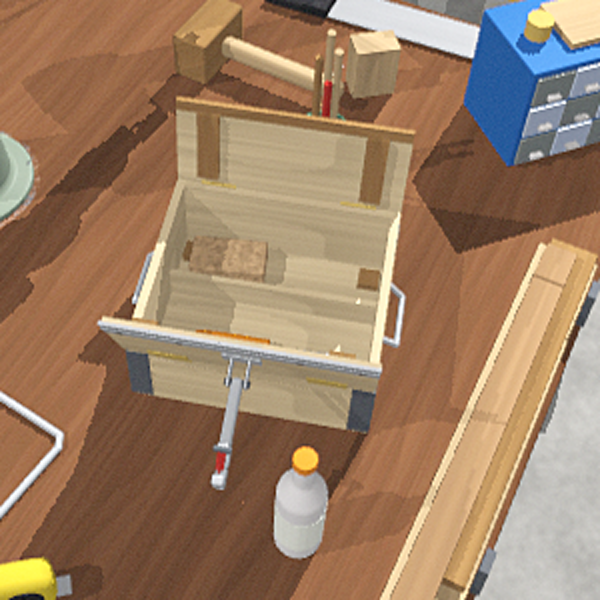

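```bash
cat > geo.py <<'E'
import numpy as np
class G:
    def __init__(s,x,y,yaw): s.o=np.array([x,y,0]); c,n=np.cos(yaw),np.sin(yaw); s.yaw=yaw; s.R=np.array([[c,-n,0],[n,c,0],[0,0,1]])
    def W(s,p): return s.o+s.R@np.asarray(p,float)
    def leaf(s,side,q,r,h,x=0):   # side +1=a, -1=b ; r along leaf, h above inner face (outer face 0.012)
        return s.W([x, side*(.14-r*np.cos(q)+h*np.sin(q)), .13+r*np.sin(q)+h*np.cos(q)])
    def hook(s,q,k,d,e=0,x=0):    # d along the hook from pivot, e above its line
        return s.leaf(-1,q,.09+d*np.cos(k)-e*np.sin(k),.042+d*np.sin(k)+e*np.cos(k),x)
def proj(c,P):
    p=c["extrinsics"]@np.append(P,1); p=c["mtx"]@p[:3]; return p[:2]/p[2]
E
cat > fit.py <<'E'
from cell import bot
from geo import *
from scipy.optimize import least_squares
ct,cs=bot.calibration("top"),bot.calibration("scene")
T=lambda u,v:np.array([u/2.8+190,v/2.8+110]); S=lambda u,v:np.array([u/2+190,v/2+120])
def obs(p):
    g=G(*p[:3]);qa,qb,k=p[3:]
    return [(ct,g.leaf(1,qa,.139,.012,.16),T(184,188)),(ct,g.leaf(1,qa,.139,.012,-.16),T(274,520)),
    (ct,g.leaf(-1,qb,.155,.012,.16),T(568,86)),(ct,g.leaf(-1,qb,.155,.012,-.16),T(664,407)),
    (ct,g.W([.16,.14,.13]),T(222,214)),(ct,g.W([.16,-.14,.13]),T(475,147)),
    (ct,g.hook(qb,k,.119,.01),T(705,232)),
    (cs,g.leaf(1,qa,.139,.012,-.16),S(178,97)),(cs,g.leaf(1,qa,.139,.012,.16),S(414,131)),
    (cs,g.leaf(-1,qb,.155,.012,-.16),S(101,320)),(cs,g.leaf(-1,qb,.155,.012,.16),S(380,373)),
    (cs,g.W([-.16,-.14,0]),S(135,391)),(cs,g.W([.16,-.14,0]),S(370,430)),
    (cs,g.hook(qb,k,.119,0),S(218,487)),(cs,g.hook(qb,k,0,0),S(238,375))]
f=lambda p:np.concatenate([proj(c,P)-m for c,P,m in obs(p)])
r=least_squares(f,[.55,0,.25,1.7,2,1.6],loss="soft_l1")
print(np.round(r.x,4).tolist()); print(np.round(f(r.x).reshape(-1,2),1).tolist())
np.save("pose.npy",r.x)
def ray(c,uv):
    E=c["extrinsics"];R,t=E[:3,:3],E[:3,3]; d=R.T@np.linalg.solve(c["mtx"],[*uv,1]); return -R.T@t,d
def atz(c,uv,z): o,d=ray(c,uv); return np.round(o+d*(z-o[2])/d[2],3)
print("tin top",atz(ct,T(118,380),.115),"cap",atz(ct,T(660,140),.21),"dowel",atz(ct,T(75,350),.285),atz(ct,T(55,370),.285))
g=G(*r.x[:3]);qa,qb,k=r.x[3:]
for n,p in dict(aedge=g.leaf(1,qa,.139,.012),bedge=g.leaf(-1,qb,.155,.012),piv=g.hook(qb,k,0),tip=g.hook(qb,k,.119),eye=g.leaf(1,qa,.088,.049),bar0=g.leaf(1,0,.089,.049),bar0b=g.hook(0,0,.101,.007)).items(): print(n,np.round(p,3))
E
python3 fit.py
```

```text
[0.5524, -0.0256, 0.2877, 1.6246, 1.9803, 1.3725]
[[-1.5, -1.1], [-0.3, -0.6], [-2.1, -2.4], [-0.5, -0.6], [-2.0, -0.8], [-0.3, -2.5], [-2.4, -0.7], [-1.7, 0.4], [-0.4, 0.5], [-2.7, 2.1], [-0.2, -0.4], [-1.2, 0.1], [-2.4, 1.0], [-1.8, -1.8], [-1.2, 3.9]]
tin top [0.491 0.255 0.115] cap [ 0.725 -0.29   0.21 ] dowel [0.504 0.262 0.285] [0.486 0.279 0.285]
aedge [0.507 0.127 0.268]
bedge [ 0.613 -0.23   0.267]
piv [ 0.613 -0.231  0.196]
tip [ 0.646 -0.343  0.171]
eye [0.497 0.16  0.215]
bar0 [0.538 0.023 0.179]
bar0b [0.538 0.023 0.179]
```

```bash
cat > arm.py <<'E'
from cell import bot
from geo import *
P=np.load("pose.npy"); g=G(*P[:3]); qa,qb,k0=P[3:]
phi=(g.yaw+np.pi/2)/2; DOWN=[0,np.cos(phi),np.sin(phi),0]   # tool y along chest x
w=.011; Y=g.R[:,1]
def st(t=""): print(t,round(bot.read_clock(),1),np.round(g.R.T@(bot.read_position()-g.o),3),np.round(g.R.T@bot.read_ft_force(),1))
def push(side,q0,r,x,q1=.05):
    "push a leaf along its arc with the fingertip's inner corner on its outer face, then press down"
    qs=np.linspace(q0,q1,8)
    for q in qs: bot.move_linear(g.leaf(side,q,r,.012,x)+side*w*Y,.1)
    st("arc"); p=bot.read_position(); hit=bot.move_linear(p-[0,0,p[2]-.132],.03,until_force=18); st(f"down {hit}")
    bot.move_linear(bot.read_position()+[0,0,.1],.2); st("up")
E
python3 - <<'E'
from arm import *
bot.set_gripper(0)
bot.move_pose(g.W([-.1,.215,.33]),DOWN); st("over")
bot.move_linear(g.W([-.1,.215,.235]),.2)
push(1,1.6,.11,-.1)
E
```

```text
over 3.5 [-0.1    0.216  0.33 ] [-0.5 -0.5 -0.5]
arc 7.6 [-0.1    0.042  0.148] [ 0.2  0.3 -0.4]
down True 7.9 [-0.099  0.041  0.142] [-2.   1.4 11.3]
up 8.6 [-0.1    0.041  0.241] [-0.7  0.6 -1.3]
```

```bash
python3 - <<'E'
from arm import *
import cv2
bot.move_linear(g.W([-.1,.02,.36]),.25)
im=bot.camera("scene"); cv2.imwrite("pics/s2.png",cv2.resize(im[120:370,190:440],(600,600),interpolation=cv2.INTER_CUBIC)[:,:,::-1])
st()
c=bot.calibration("scene")
for n,p in dict(eA=g.leaf(1,0,.139,.012,-.16),eB=g.leaf(1,0,.139,.012,.16),bar=g.leaf(1,0,.089,.049)).items(): print(n,((proj(c,p)-[190,120])*2.4).round(0))
E
```

```text
9.2 [-0.101  0.021  0.358] [ 0.2 -0.2 -1. ]
eA [182. 297.]
eB [467. 342.]
bar [331. 264.]
```

View pics/s2.png

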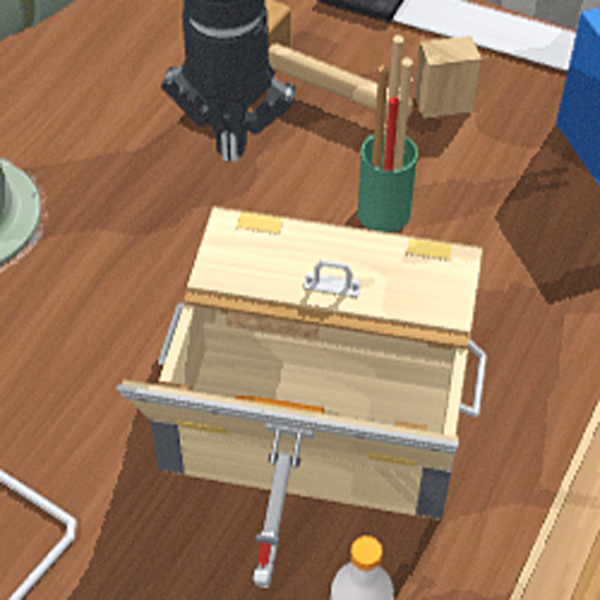

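```bash
python3 - <<'E'
from arm import *
import cv2
bot.move_linear(g.W([-.1,-.265,.36]),.3)
bot.move_linear(g.W([-.1,-.265,.245]),.25); st("side")
for q in (2.0,1.85,1.7,1.55): bot.move_linear(g.leaf(-1,q,.155,.012,-.1)-w*Y-[0,0,.028],.1)
st("edge")
push(-1,1.45,.125,-.1)
bot.move_linear(g.W([-.1,-.12,.36]),.25); st()
im=bot.camera("scene"); cv2.imwrite("pics/s3.png",cv2.resize(im[120:370,190:440],(600,600),interpolation=cv2.INTER_CUBIC)[:,:,::-1])
c=bot.calibration("scene")
for n,p in dict(eA=g.leaf(-1,0,.155,.012,-.16),eB=g.leaf(-1,0,.155,.012,.16),piv=g.hook(0,0,0),**{f"tip{k}":g.hook(0,k,.119,.01) for k in(1.2,1.4,1.6)}).items(): print(n,((proj(c,p)-[190,120])*2.4).round(0))
E
```

```text
side 11.0 [-0.099 -0.265  0.247] [0.8 0.3 1. ]
edge 12.7 [-0.1   -0.16   0.257] [ 0.1 -2.8  1.8]
arc 15.7 [-0.1   -0.027  0.148] [ 0.1 -0.6 -0.5]
down True 16.1 [-0.1   -0.027  0.142] [-2.4  1.  10.5]
up 16.7 [-0.1   -0.026  0.241] [ 0.5 -0.6 -0.3]
 17.5 [-0.101 -0.119  0.358] [ 0.2  0.7 -0.7]
eA [185. 287.]
eB [468. 332.]
piv [314. 339.]
tip1.2 [322. 245.]
tip1.4 [318. 260.]
tip1.6 [313. 278.]
```

View pics/s3.png

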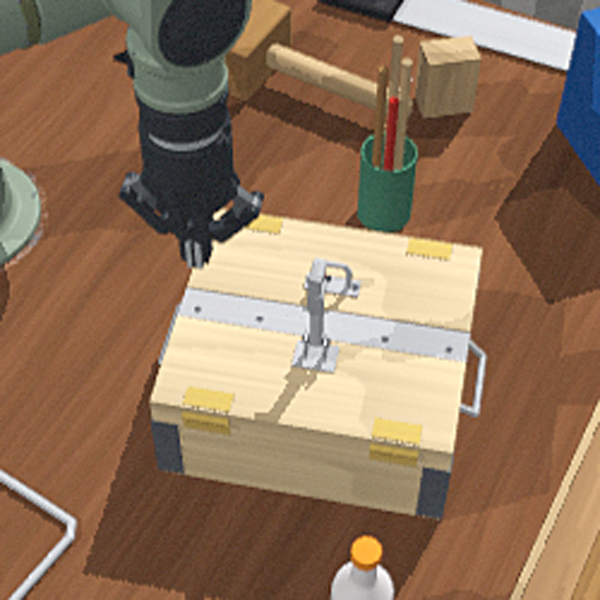

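```bash
python3 - <<'E'
from arm import *
import cv2
bot.move_linear(g.W([0,-.13,.36]),.25)
bot.move_linear(g.W([0,-.11,.28]),.2); st("behind")
for k in np.linspace(1.4,.22,8): bot.move_linear(g.hook(0,k,.115,.021)-w*Y,.1)
st("arc"); p=bot.read_position()
for i in range(3):
    hit=bot.move_linear([p[0],p[1],.185],.03,until_force=25); st(f"press {hit}")
    if bot.read_position()[2]<.194: break
bot.move_linear(bot.read_position()+[0,0,.1],.2)
bot.move_linear(g.W([-.1,-.14,.36]),.25); st()
for n in("scene","top"):
    im=bot.camera(n); o=(int(295),int(200)) if n=="scene" else (280,150)
    cv2.imwrite(f"pics/{n}4.png",cv2.resize(im[o[1]:o[1]+80,o[0]:o[0]+80],(560,560),interpolation=cv2.INTER_CUBIC)[:,:,::-1])
E
```

```text
behind 18.6 [-0.    -0.11   0.281] [ 0.1 -0.7  0.4]
arc 21.7 [-0.     0.047  0.218] [0.2 0.5 0.2]
press True 22.6 [0.    0.047 0.191] [-1.8  1.2  7.2]
 24.3 [-0.1   -0.139  0.359] [ 0.6 -0.2 -0.1]
```

View pics/scene4.png

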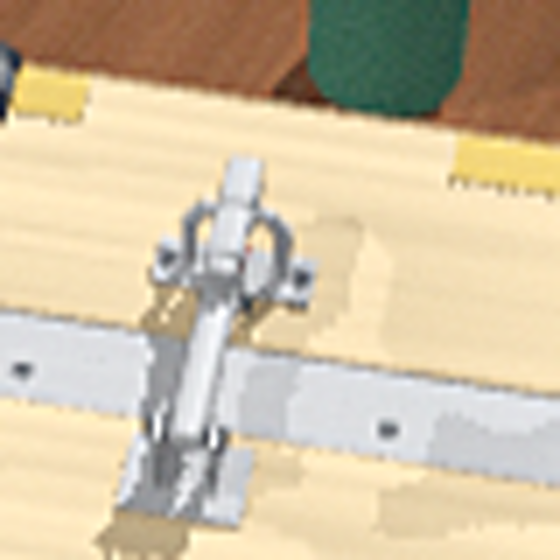

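```bash
python3 - <<'E'
from arm import *
import cv2
from scipy.spatial.transform import Rotation as Ro
H=bot.calibration("wrist")["hand_eye"]; tgt=g.hook(0,0,.1,0); best=None
for el in (.35,.5,.65,.8):
  for az in (0,-.4,.4,.8,-.8):
    for roll in np.arange(0,6.28,np.pi/4):
      d=g.R@np.array([np.cos(az)*np.cos(el),np.sin(az)*np.cos(el),-np.sin(el)])
      x=np.cross(d,[0,0,1]); x/=np.linalg.norm(x); C=np.eye(4)
      C[:3,:3]=np.c_[x,np.cross(d,x),d]@Ro.from_euler("z",roll).as_matrix(); C[:3,3]=tgt-.3*d
      T=C@np.linalg.inv(H)
      if T[2,3]<.23: continue
      Q=Ro.from_matrix(T[:3,:3]).as_quat(); q=[Q[3],*Q[:3]]
      s=bot.solve_ik(T[:3,3],q)
      if s is None: continue
      c=el+.3*abs(az)+.15*np.abs(np.array(s)-bot.read_joint_positions()).sum()
      if best is None or c<best[0]: best=(c,el,az,roll,T[:3,3],q)
print(best)
if best:
    bot.move_linear(bot.read_position()+[0,0,.08],.2)
    bot.move_pose(best[4],best[5]); im=bot.camera("wrist"); st()
    cv2.imwrite("pics/w5.png",im[:,:,::-1])
E
```

```text
(np.float64(1.1176250222262836), 0.35, 0, np.float64(3.9269908169872414), array([ 0.42275956, -0.03334985,  0.24040932]), [np.float64(0.3707735087862906), np.float64(0.15689206689963098), np.float64(0.857756930764771), np.float64(0.3196324956121703)])
 26.2 [-0.126  0.028  0.241] [-0.2 -0.2  0.6]
```

View pics/w5.png

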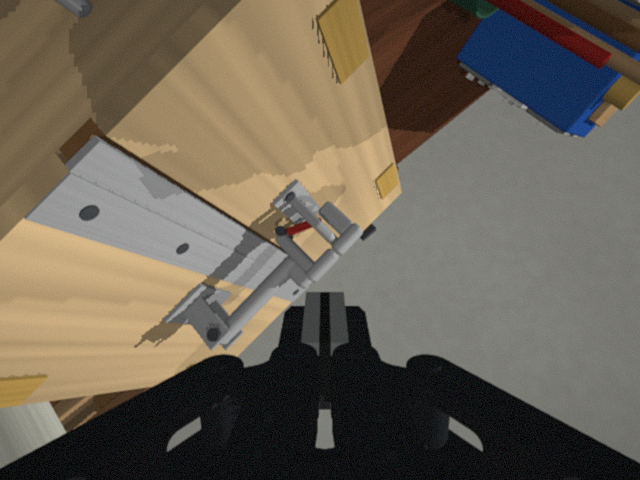

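```bash
python3 - <<'E'
import cv2
im=cv2.imread("pics/w5.png")[170:300,250:390]; im=cv2.rotate(im,cv2.ROTATE_180)
cv2.imwrite("pics/w6.png",cv2.resize(im,None,fx=4.5,fy=4.5,interpolation=cv2.INTER_CUBIC))
E
```

```text
(no output)
```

View pics/w6.png

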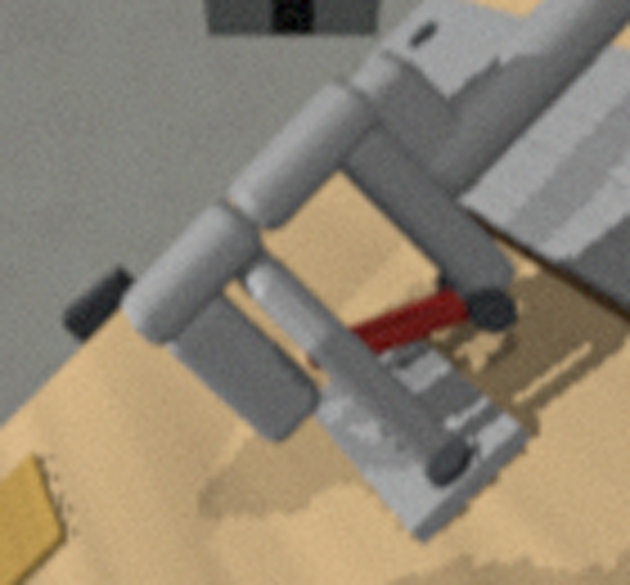

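```bash
python3 - <<'E'
from cell import bot
print(bot.close_job(), bot.read_clock())
E
```

```text
the job is handed in; nothing more can be done
the job is handed in; nothing more can be done
```

I shut the rebated leaf first, then the flanged leaf over it, and pressed the hook home on the eye. The last wrist picture shows the red gate lying behind the bar, apparently shut. The job went in at about 26 s, and the arm stayed clear of the tools and pots.

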